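Push a blower home in its fixture and snap the toggle clamp shut

TASK

Clamp the blower in the holding fixture: with the fingertips push the blower along its rails until it is fully home against the end stop, then push the red toggle handle over, past its dead point, until it snaps into lock and the pad holds the blower. Only push: do not lift or carry the blower or anything else, leave the things around the fixture where they are, and finish clear of everything.

Things in the scene. Friction and masses are not known exactly. Their poses are not given: they have to be found in the camera images.
- fixture: Fixed aluminium plate 140 x 175 x 12 mm with guide rails, end stop and toggle clamp. Origin at bench height; all offsets are in its axes: +x the way the blower is pushed home (away from the robot), +y left, z up. Plate x -75..65, y -100..75 mm. Rails along x, 10 mm above the plate, inner faces y +65.5 and -14.5. The clamp stands right of the right rail, its cheeks at y -95..-37, x -2..22, up to z 66 mm.
- stop_face (a point): Centre of the end stop's near face, against which the blower must lie, 21 mm above the bench, at x +48, y +25.5 mm on the fixture. The stop is 80 mm wide, 18 mm high above the plate. Axes as the fixture's.
- blower_front (a point): Middle of the near wall of the loose black blower (flat fan housing 77 x 77 x 28 mm, about 0.1 kg, flat on the plate, 1.5 mm play to each rail), 26 mm above the bench. Push this wall in the fixture's +x; the far wall, 77 mm beyond, meets the stop. Starts 15 to 35 mm short of it, slides with about 1 N. A small lead plug (look only) stands out 7 mm at a corner of this wall.
- blower_center (a point): Centre of the blower's housing, half-way up (38.5 mm behind the near wall).
- handle (a joint): Handle angle (rad): 0 = leaning 36 degrees from vertical to the right (-y), growing as it is pushed up and over towards +y. Starts at 0 to 0.12, stays by friction. Dead point 1.20 (33 degrees beyond upright); the last 0.3 before it goes against the pad's spring (4 to 8 N) and springs back a little if let go. Past it, it snaps to its hard stop at 1.37 (42 degrees beyond upright) and stays locked.
- handle_pivot (a point): Pivot of the toggle handle, at x +10, y -86, z 54 mm on the fixture, axis along x. The handle swings in the plane x = +10 mm: a straight steel bar 9 mm thick, from 45 mm on with a red grip 17 mm thick, 85.5 mm long in all.
- grip_end (a point): Outermost end of the red grip, on the handle's axis, 85.5 mm from its pivot; moves with the handle (123 mm above the bench at 0 rad, 139 mm when upright).
- clamp_arm (a joint): Angle of the clamp arm (rad), driven by the handle: 0 open (leaning 18 degrees from upright to +y, top about 111 mm above the bench, pivot at x +10, y -48, z 56 mm on the fixture), about 1.25 level over the blower (locked), 1.26 to 1.31 at the dead point.
- pad_face (a point): Centre of the black rubber pad's pressing face (16 mm across) on the clamp arm, spring unloaded; 50 mm along the arm from its pivot. When locked it lies over the blower's right edge at x +10, y +2 mm on the fixture and presses it down with about 8 N.
- tachometer: Bystander: orange hand tachometer lying on the bench behind the fixture, 54 x 114 x 30 mm, origin under its middle.
- impeller: Bystander: black fan wheel, 55 mm across, 20 mm high, lying on the bench behind the fixture's right corner; origin under its middle.
- brass_weight: Bystander: brass reference weight, 28 mm across, 42 mm high, standing on the bench close in front of the fixture (robot's side), right of the blower's rails; origin under its middle.

How it is judged:
On the way, in this order (a step that is already met when the one before it is completed fails the run):
1. the blower lies home against the end stop (gap under 3 mm) while the clamp is still open (x of blower_center in the frame of stop_face above -0.0415 m and value of joint handle below 0.5 rad), for 0.2 s.
2. the handle has passed its dead point and is in lock (value of joint handle above 1.32 rad), for 0.2 s.
At the end, for the whole second after the job is handed in: The handle stands locked at its stop (over 1.32 rad, dead point at 1.20), the blower lies flat and at rest with less than 3 mm gap to the end stop, and the pad presses on it with more than 3 N (value of joint handle above 1.32 rad and x of blower_center in the frame of stop_face above -0.0415 m and contact force between clamp_arm and blower above 3 N and linear speed of blower below 0.01 m/s and angle between blower's own z axis and vertical below 0.05 rad); the robot touches nothing.
It fails at once if the blower is lifted or tipped up (height (world z) of blower_center above 0.032 m or angle between blower's own z axis and vertical above 0.12 rad).
It fails at once if the clamp is swung down while the blower is not home (value of joint handle above 0.7 rad and x of blower_center in the frame of stop_face below -0.0435 m).
It fails at once if the tachometer, the fan wheel or the brass weight is moved by more than 10 mm (distance of any of tachometer, impeller, brass_weight from where it was at the start of the episode above 0.01 m).
It also fails if it takes over 45 s, if anything falls off the work surface, if the arm or the gripper's body presses on something with over 40 N, if the wrist force passes 120 N, or if a joint passes its speed limit or range.

ROBOT

A 7-joint arm with a two-finger parallel gripper is mounted at the origin on a cart in front of the work surface, level with it; the furniture and walls round the work are solid. World frame = base frame: x ahead of the robot, y to its left, z up, the work surface at z = 0. Lengths are in m, angles in rad, forces in N, time in s.
With the tool pointing down it reaches from about 0.4 to 0.875 m from the base axis. Payload 6.5 kg.
Tool frame: the origin (TCP) lies midway between the tips of the shut fingers; the grasp point (between the pads) lies robot.grasp_offset behind it (robot.grasp_offset is the distance from the TCP to the grasp point, in m); z points along the fingers, y is the direction in which the jaws open and shut (so a half turn about z gives the same grasp; the last joint's range is limited). The gripper opens to 85 mm and grips with 20 to 120 N. Pads are 22 mm wide; open, the fingers measure 114 mm over their backs; the gripper's body (76 mm by 85 mm) begins 54 mm behind the grasp point. The pads swing forward as they close: fully open they stand 13 mm farther back than shut.
Start: joints at [1.101, 0.536, -0.004, 1.538, 0.003, 1.067, -0.071], TCP at [0.255, -0.598, 0.231] pointing down, gripper open.
Joint ranges: [-2.7, 2.7], [-0.37, 2.16], [-1.27, 1.26], [0.24, 2.4], [-1.31, 4.45], [0.19, 1.91], [-2.76, 2.76]. Speed limits (rad/s): [2.39, 2.39, 3.14, 3.14, 3.14, 3.14, 3.14].

INTERFACE

Orientations are given as a 3x3 rotation matrix whose columns are the frame's x, y, z axes.
In Python, from station import robot gives the robot as it stands.
- The arm moves only by the tool send_rows, never from a script. Its argument "series" is a list that holds one entry, the list of rows, each a list of 4 numbers: the shift along the world's x, y, z in mm, then the turn about the world's z in degrees. In form: [[[x, y, z, yaw], ...]]. A call has 1 to 12 rows; each row shifts and turns the pose as measured when the row begins; what a row does not reach is not made up. A row lasts 1/8 s, in which the tool goes at most 62.5 mm and 10.7 degrees, less where a joint would pass 70% of its speed; a pose out of reach is approached as far as the arm can. A call is refused whole if a number of a shift passes 62.5 or a number of a turn 10.7, either way. A call with a gripper value outside its range is refused whole. "claw" is the finger opening in mm, from 0 to 85.4, set as the call begins (left out, the last holds). The fingers move at their own pace and stop on an object; "force" is the grip in N (left out, the last holds). Time passes only in rows, so rows that do not move let the fingers close. It gives the time, the measured TCP pose, the force and the opening at its end, in the units of the state.
- robot.observe(): the state, without advancing time (a new reading comes with each control period).
- robot.get_image(name): name is "side" or "top" or "wrist"; returns a dict with "image" (400x640x3 uint8, blue, green, red), "depth" (400x640 float32, m along the optical axis (not along the pixel's ray), 0 where there is no reading), "fx", "fy", "cx", "cy" (pixels), "position" and "attitude" of the camera in the world. Camera axes: x right, y up, looking along -z (the intrinsics and any distortion apply to the point x, -y, -z); pixel columns grow to the right and rows downward; lengths in m; the calibration is good to about 2 mm. A picture is of the moment at which its call begins.
- robot.job_done(): hands the job in, once; it reports no verdict.
The state is a dict: "clock": time; "joint_positions": joint angles; "qvel": joint speeds; "tau": joint torques, N m; "tool_pos": TCP position; "orientation": TCP orientation; "force": force on the tool from outside, world axes, zero at the start; "moment": the same for the moment, N m; "width": finger opening in m.
Only numpy, scipy, OpenCV 4.12 (cv2) and the standard library are available. Lean on these libraries where they do the work, as an engineer would, in place of code of your own. Each camera call takes 0.05 s, during which the arm holds its last target.

## Working session

There is one attempt and no reset: what is moved stays moved. The work goes in short steps, Python scripts to look and compute and a tool call to move; the robot and the scene stay as the last step left them, time stands still between calls to the robot, and variables do not carry over. Pictures are saved under pics/ and viewed, and the job is handed in when it is done.

Besides the shell and the picture viewer there is one more tool, called after "Emit:" by a JSON object that holds its "name" and its "arguments". send_rows: Moves the arm, as the interface text tells. Its arguments: {"type":"object","properties":{"series":{"type":"array"},"claw":{"type":"number"},"force":{"type":"number"}},"required":["series"]}

```bash
mkdir -p pics; ls
cat > h.py <<'E'
import numpy as np, cv2
from station import robot
def shot(name,tag):
    d=robot.get_image(name); cv2.imwrite(f'pics/{tag}.png',d['image']); 
    np.savez(f'pics/{tag}.npz',**{k:np.array(v) for k,v in d.items()}); return d
def load(tag): return dict(np.load(f'pics/{tag}.npz'))
def world(d,u,v,z=None):
    R=np.array(d['attitude']); p=np.array(d['position'])
    r=np.array([(u-d['cx'])/d['fx'],-(v-d['cy'])/d['fy'],-1.0])
    w=R@r
    if z is None:
        t=d['depth'][int(round(v)),int(round(u))]
    else: t=(z-p[2])/w[2]
    return p+t*w
E
python3 - <<'E'
from h import *
s=robot.observe(); print(s, robot.grasp_offset)
for n in ['side','top','wrist']:
    d=shot(n,n+'0'); print(n,d['position'],d['attitude'],d['fx'],d['fy'],d['cx'],d['cy'],[k for k in d])
E
```

```text
pics
{'clock': 0.0, 'joint_positions': array([ 1.10080026,  0.53720785, -0.00446907,  1.53888474,  0.0025789 ,
        1.06731168, -0.07119728]), 'qvel': array([ 0.00031312, -0.00111288,  0.00075676, -0.00110063, -0.00011896,
        0.00091662,  0.00250399]), 'tau': array([ 1.51720660e-04, -5.83406067e+01,  1.04894288e+00, -2.59103912e+01,
        1.23649478e-02,  9.42997634e-03, -3.07925870e-05]), 'tool_pos': array([ 0.25514235, -0.59712473,  0.23038127]), 'orientation': array([[ 9.19540435e-01,  3.92994594e-01, -7.98981608e-04],
       [ 3.92995394e-01, -9.19539013e-01,  1.61969403e-03],
       [-9.81637630e-05, -1.80337024e-03, -9.99998369e-01]]), 'force': array([ 0.1775175 , -0.24620815,  0.16861641]), 'moment': array([-0.04436998,  0.00563565, -0.03884677]), 'width': 0.08558608262528794} 0.0187
side [0.31819132 0.58862811 0.5526635 ] [[-0.91036551  0.2291597  -0.34455837]
 [-0.41341052 -0.4673154   0.78147813]
 [ 0.01806586  0.85387479  0.52016485]] 436.4303920612573 436.4303920612573 315.68407930345927 202.96952240247086 ['image', 'depth', 'fx', 'fy', 'cx', 'cy', 'position', 'attitude']
top [ 0.5082166  -0.08155267  0.93799896] [[ 0.01174488  0.99221876 -0.12395155]
 [-0.99984939  0.0100694  -0.01413507]
 [-0.01277696  0.12409889  0.99218759]] 486.01075215200865 486.01075215200865 316.4921579178306 203.60138230373107 ['image', 'depth', 'fx', 'fy', 'cx', 'cy', 'position', 'attitude']
wrist [ 0.32764251 -0.56674308  0.37338795] [[ 0.39344502  0.87379867  0.2857917 ]
 [-0.9193465   0.37453841  0.12051133]
 [-0.00173733 -0.31015619  0.95068403]] 295.33835213123274 295.33835213123274 320.48069079875785 196.19565835271467 ['image', 'depth', 'fx', 'fy', 'cx', 'cy', 'position', 'attitude']
```

View pics/top0.png

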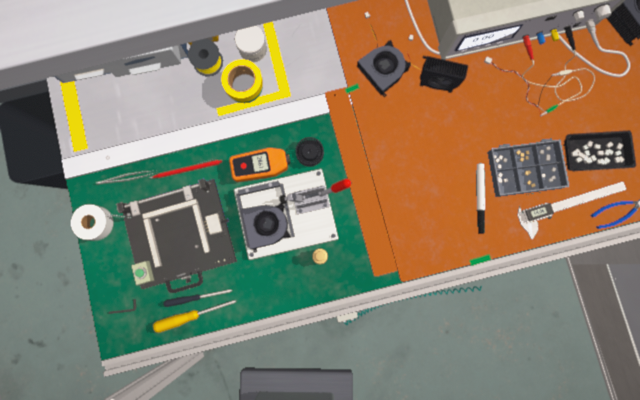

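View pics/side0.png

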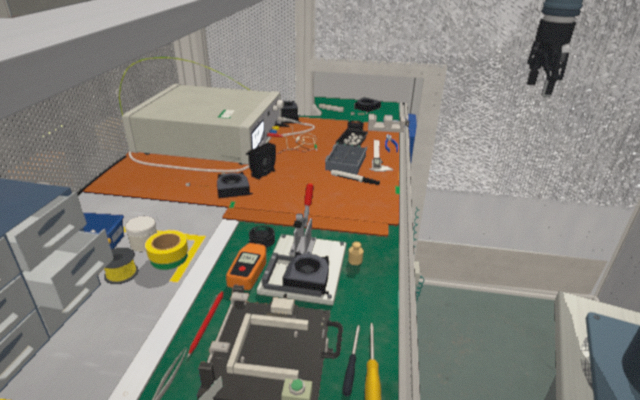

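Run:
```python
from h import *
d=load('top0'); c=d['image'][140:280,215:375]; cv2.imwrite('pics/c1.png',cv2.resize(c,None,fx=5,fy=5,interpolation=cv2.INTER_CUBIC)[:600])
d=load('side0'); c=d['image'][170:310,220:380]; cv2.imwrite('pics/c2.png',cv2.resize(c,None,fx=5,fy=5,interpolation=cv2.INTER_CUBIC)[:600])
d=load('top0')
for p in [(235,187),(245,258),(338,243),(325,170)]:
    print(p, world(d,*p,z=0.012))
```

```text
(235, 187) [0.65463482 0.08952724 0.012     ]
(245, 258) [0.51851307 0.06606687 0.012     ]
(338, 243) [ 0.54888021 -0.11011198  0.012     ]
(325, 170) [ 0.68964212 -0.08406721  0.012     ]
```

View pics/c1.png

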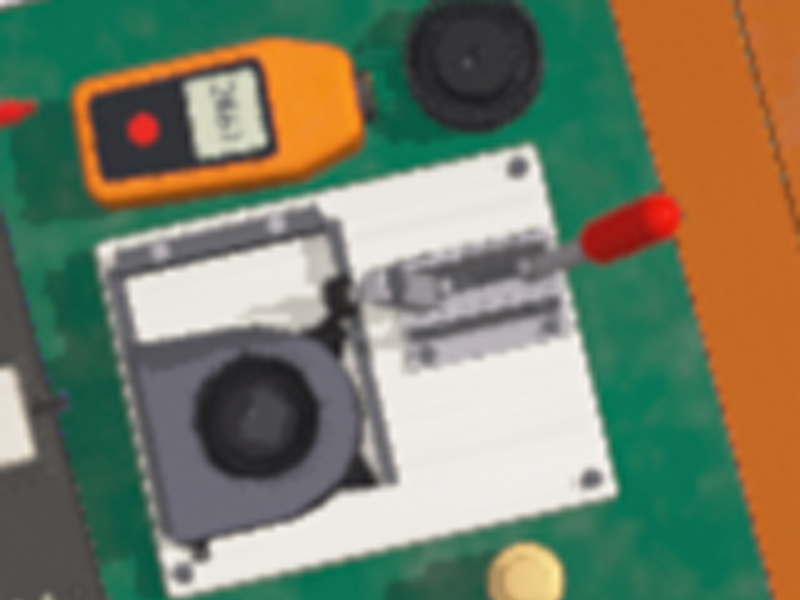

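View pics/c2.png

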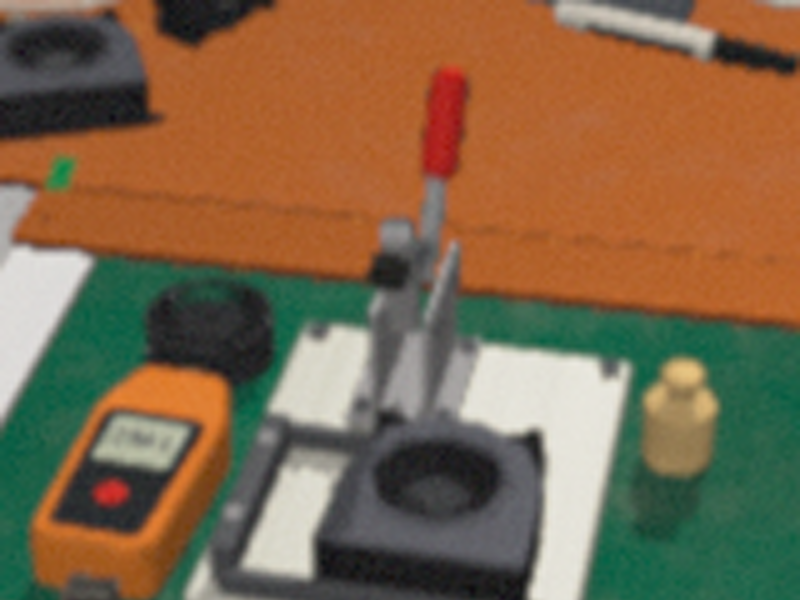

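```bash
cat >> h.py <<'E'
def fit(P,Q): # Q=R(psi)P+t, 2D
    P=np.array(P,float);Q=np.array(Q,float)
    a=P-P.mean(0);b=Q-Q.mean(0)
    psi=np.arctan2((a[:,0]*b[:,1]-a[:,1]*b[:,0]).sum(),(a*b).sum())
    R=np.array([[np.cos(psi),-np.sin(psi)],[np.sin(psi),np.cos(psi)]])
    t=Q.mean(0)-R@P.mean(0); return psi,R,t,(P@R.T+t-Q)
E
python3 - <<'E'
from h import *
d=load('top0')
# white plate mask, corners by minAreaRect
im=d['image'].astype(int); m=((im.min(2)>150)&(im.max(2)-im.min(2)<40)).astype(np.uint8)
m[:165]=0;m[265:]=0;m[:,:230]=0;m[:,345:]=0
cs,_=cv2.findContours(cv2.morphologyEx(m,cv2.MORPH_CLOSE,np.ones((3,3))),0,2)
h=cv2.convexHull(np.vstack([c for c in cs if cv2.contourArea(c)>20]))
print(cv2.boxPoints(cv2.minAreaRect(h)))
f=lambda x,y:(x/5+215-.4,y/5+140-.4)
C=[f(168,597),f(617,493),f(533,146),f(97,243)]
W=[world(d,*c,z=0.012)[:2] for c in C]
P=[(-.075,.075),(-.075,-.100),(.065,-.100),(.065,.075)]
psi,R,t,res=fit(P,W); print(C,np.degrees(psi),t,res*1000)
toF=lambda w:R.T@(w[:2]-t)
for n,p,z in [('grip end',f(665,213),.123),('blow NL',f(175,543),.040),('blow NR?',f(345,495),.04),('blow R',f(365,410),.04),('fan hub',f(255,412),.04),('brass',f(527,570),.042),('stop far',f(215,215),.03),('rightrail near',f(390,483),.022)]:
    w=world(d,*p,z=z); print(n,p,w,toF(w)*1000, d['depth'][int(p[1]),int(p[0])], world(d,*p))
np.savez('fix.npz',R=R,t=t,psi=psi)
E
```

```text
[[228.2921  170.93259]
 [317.61234 150.32022]
 [337.97186 238.54495]
 [248.65164 259.15732]]
[(248.2, 259.0), (338.0, 238.2), (321.20000000000005, 168.79999999999998), (234.0, 188.2)] 13.489945355409965 [0.60667017 0.00446596] [[-0.45518029 -0.0281878 ]
 [-0.92306805 -0.21574436]
 [ 1.2669264  -0.92850745]
 [ 0.11132195  1.17243962]]
grip end (347.6, 182.2) [ 0.64719022 -0.12233673  0.123     ] [   9.82227636 -132.75662474] 0.8249552 [ 0.64760932 -0.12245972  0.12054226]
blow NL (249.6, 248.2) [0.53625902 0.0536428  0.04      ] [-56.99685537  64.24523557] 0.9259996 [0.53634602 0.05406224 0.03721401]
blow NR? (283.6, 238.6) [ 0.55463559 -0.00876396  0.04      ] [-53.68519462  -0.72656587] 0.9246749 [ 0.55605791 -0.00653365  0.0124845 ]
blow R (287.6, 221.6) [ 0.58621094 -0.01555603  0.04      ] [-24.56540563 -14.69698038] 0.9242029 [ 0.58792463 -0.01410595  0.02026912]
fan hub (265.6, 222.0) [0.58503208 0.02529297 0.04      ] [-16.18269515  25.30002885] 0.91204053 [0.58584519 0.02642395 0.03049451]
brass (320.0, 253.6) [ 0.52779508 -0.0763083   0.042     ] [-95.54158663 -60.14620286] 0.89463454 [ 0.52780975 -0.07630437  0.04132873]
stop far (257.6, 182.6) [0.66064743 0.04352848 0.03      ] [61.60037216 25.39328284] 0.95429605 [0.66421815 0.04645852 0.00872998]
rightrail near (292.6, 236.2) [ 0.56027178 -0.02419344  0.022     ] [-51.80381232 -17.04514671] 0.9177272 [ 0.56045594 -0.02399052  0.01875935]
```

```bash
cat >> h.py <<'E'
try:
    _f=np.load('fix.npz'); FR=_f['R']; FT=_f['t']
except Exception: pass
def F2W(x,y,z): return np.r_[(FR@[x/1000,y/1000]+FT)*1000,z]
def W2F(p): return np.r_[FR.T@(np.array(p[:2])-FT)*1000,p[2]*1000]
def status():
    s=robot.observe(); o=s['orientation']; print('t',round(s['clock'],2),'tcp mm',(s['tool_pos']*1000).round(1),'fix',W2F(s['tool_pos']).round(1),'yaw',np.degrees(np.arctan2(o[1,0],o[0,0])).round(2),'F',s['force'].round(2),'Ffix',(FR.T@s['force'][:2]).round(2),'w',s['width']); return s
E
python3 - <<'E'
from h import *
s=status(); p=s['tool_pos']*1000
for q in [(-95,30,180),(-95,30,18),(-40,30,18),(10,-180,102),(10,-160,102),(10,-60,102),(10,-50,102)]: print(q,F2W(*q).round(1),(F2W(*q)-p).round(1))
print('10mm fixX',FR@[10,0],'fixY',FR@[0,10])
E
```

```text
t 0.15 tcp mm [ 255.2 -597.3  230.6] fix [-482.2 -503.2  230.6] yaw 23.14 F [-0.77  0.69 -0.06] Ffix [-0.59  0.85] w 0.0852474396462386
(-95, 30, 180) [507.3  11.5 180. ] [252.1 608.8 -50.6]
(-95, 30, 18) [507.3  11.5  18. ] [ 252.1  608.8 -212.6]
(-40, 30, 18) [560.8  24.3  18. ] [ 305.6  621.6 -212.6]
(10, -180, 102) [ 658.4 -168.2  102. ] [ 403.2  429.1 -128.6]
(10, -160, 102) [ 653.7 -148.8  102. ] [ 398.5  448.5 -128.6]
(10, -60, 102) [630.4 -51.5 102. ] [ 375.2  545.8 -128.6]
(10, -50, 102) [628.1 -41.8 102. ] [ 372.9  555.5 -128.6]
10mm fixX [9.72410872 2.33274722] fixY [-2.33274722  9.72410872]
```

Emit:
{"name": "send_rows", "arguments": {"series": [[[21,51,0,-0.8],[21,51,0,-0.8],[21,51,0,-0.8],[21,51,0,-0.8],[21,51,0,-0.8],[21,51,0,-0.8],[21,51,0,-0.8],[21,51,0,-0.8],[21,51,0,-0.8],[21,51,0,-0.8],[21,51,0,-0.8],[0,0,0,0]]], "claw": 0}}

```text
clock: 1.65
tool_pos: [0.4884, -0.0169, 0.2295]
orientation: [[0.97, 0.242, 0.0], [0.242, -0.97, 0.001], [0.001, -0.001, -1.0]]
force: [-1.7, -0.1, -0.2]
width: -0.0001
```

Run:
```python
from h import *
s=status(); print((F2W(-95,30,180)-s['tool_pos']*1000).round(1))
```

```text
t 1.65 tcp mm [488.4 -16.9 229.5] fix [-120.     6.8  229.5] yaw 13.98 F [-1.72 -0.06 -0.17] Ffix [-1.69  0.34] w -6.97034717590384e-05
[ 18.9  28.4 -49.5]
```

Emit:
{"name": "send_rows", "arguments": {"series": [[[10,14,-25,-0.4],[9,14,-25,0],[0,0,-50,0],[0,0,-40,0],[0,0,0,0]]]}}

```text
clock: 2.28
tool_pos: [0.5075, 0.0079, 0.0863]
orientation: [[0.973, 0.232, 0.001], [0.232, -0.973, -0.001], [0.001, 0.001, -1.0]]
force: [0.1, -0.3, 0.9]
width: -0.0002
```

Run:
```python
from h import *
s=status(); 
shot('wrist','w1'); d=shot('side','s1'); shot('top','t1')
c=d['image'][150:330,200:400]; cv2.imwrite('pics/s1c.png',cv2.resize(c,None,fx=3,fy=3,interpolation=cv2.INTER_CUBIC))
```

```text
t 2.27 tcp mm [507.5   7.9  86.3] fix [-95.7  26.4  86.3] yaw 13.41 F [ 0.06 -0.29  0.94] Ffix [-0.01 -0.29] w -0.0002063523318491073
```

View pics/w1.png

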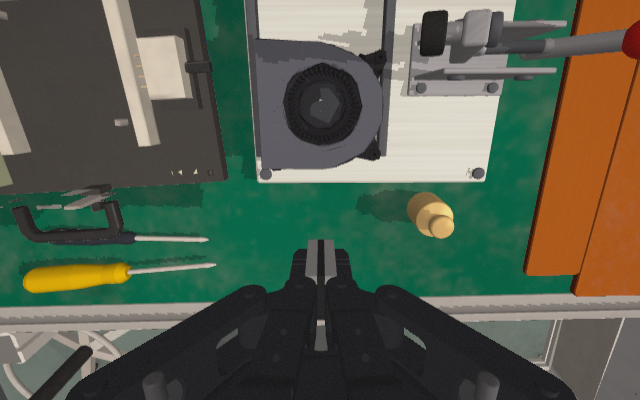

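View pics/s1c.png

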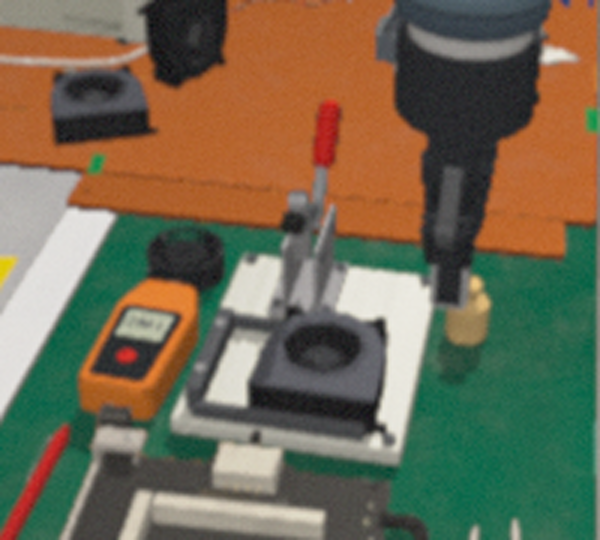

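Emit:
{"name": "send_rows", "arguments": {"series": [[[-1,3,-35,0],[0,0,-30,0],[0,0,-2,0],[5,1,0,0],[5,1,0,0],[5,1,0,0],[0,0,0,0]]]}}

```text
clock: 3.3
tool_pos: [0.5357, 0.0139, 0.0329]
orientation: [[0.973, 0.229, 0.029], [0.229, -0.973, -0.0], [0.029, 0.007, -1.0]]
force: [0.2, -0.4, -0.7]
width: 0.0003
```

Run:
```python
from h import *
s=status()
```

```text
t 3.3 tcp mm [535.7  13.9  32.9] fix [-66.8  25.7  32.9] yaw 13.25 F [ 0.16 -0.43 -0.68] Ffix [ 0.06 -0.45] w 0.00028663293922826075
```

Run:
```python
from h import *
s=status(); print(s['joint_positions'].round(3), s['qvel'].round(3),s['tau'].round(1),s['orientation'].round(4))
d=shot('side','s2'); shot('wrist','w2')
c=d['image'][150:330,200:400]; cv2.imwrite('pics/s2c.png',cv2.resize(c,None,fx=3,fy=3,interpolation=cv2.INTER_CUBIC))
status()
```

```text
t 3.3 tcp mm [535.7  13.9  32.9] fix [-66.8  25.7  32.9] yaw 13.25 F [ 0.16 -0.43 -0.68] Ffix [ 0.06 -0.45] w 0.00028663293922826075
[ 0.046  0.646 -0.202  1.969  0.252  0.521 -1.672] [ 0.002 -0.01  -0.003  0.003 -0.003  0.006  0.002] [ -0.  -53.1  -2.  -15.4   0.   -0.1   0. ] [[ 9.730e-01  2.290e-01  2.940e-02]
 [ 2.291e-01 -9.734e-01 -3.000e-04]
 [ 2.850e-02  7.000e-03 -9.996e-01]]
t 3.4 tcp mm [535.   13.8  32.6] fix [-67.5  25.8  32.6] yaw 13.25 F [ 0.06 -0.91  0.64] Ffix [-0.15 -0.9 ] w 0.00023364154430399026
```

View pics/s2c.png

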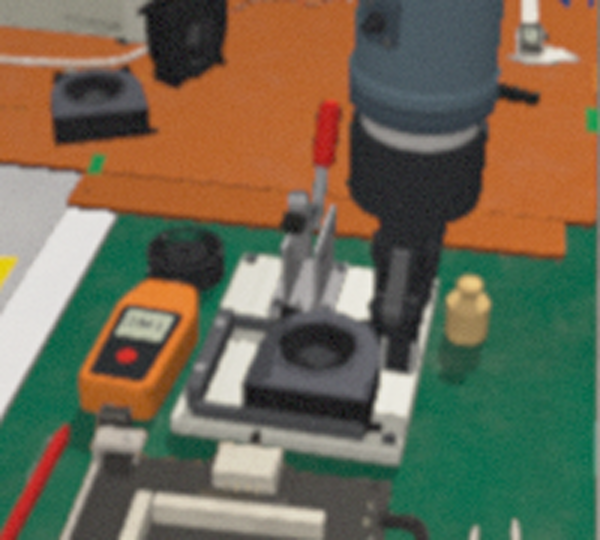

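View pics/w2.png

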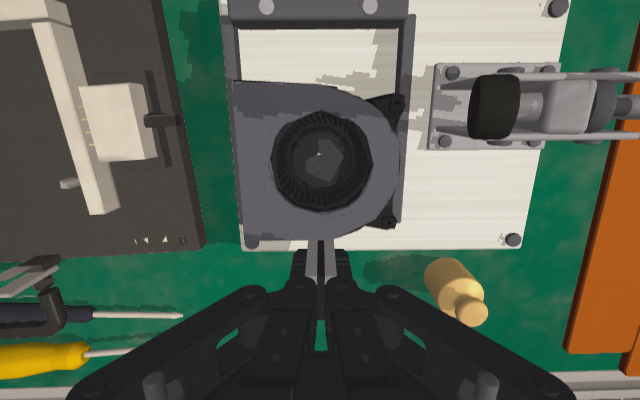

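Emit:
{"name": "send_rows", "arguments": {"series": [[[-10,-2,0,0],[0,0,-7,0],[0,0,-6,0],[0,0,0,0]]]}}

```text
clock: 3.9
tool_pos: [0.5231, 0.0114, 0.0183]
orientation: [[0.973, 0.229, 0.027], [0.229, -0.973, -0.001], [0.026, 0.007, -1.0]]
force: [0.1, -0.5, 0.5]
width: -0.0001
```

Run:
```python
from h import *
s=status(); print(s['joint_positions'].round(3),s['orientation'].round(4)[:,2])
```

```text
t 3.9 tcp mm [523.1  11.4  18.3] fix [-79.7  26.2  18.3] yaw 13.25 F [ 0.12 -0.52  0.51] Ffix [ 0.   -0.53] w -8.88668608536295e-05
[ 0.04   0.66  -0.19   2.     0.263  0.477 -1.682] [ 2.680e-02 -6.000e-04 -9.996e-01]
```

Emit:
{"name": "send_rows", "arguments": {"series": [[[5,2,0,0],[5,2,0,0],[5,1,0,0],[5,1,0,0],[5,1,0,0],[5,1,0,0],[0,0,0,0]]]}}

```text
clock: 4.78
tool_pos: [0.5554, 0.0201, 0.0183]
orientation: [[0.973, 0.229, 0.026], [0.229, -0.973, -0.001], [0.026, 0.007, -1.0]]
force: [0.2, 0.4, -0.7]
width: -0.0003
```

Run:
```python
from h import *
s=status()
shot('wrist','w3')
```

```text
t 4.78 tcp mm [555.4  20.1  18.3] fix [-46.2  27.2  18.3] yaw 13.25 F [ 0.25  0.43 -0.69] Ffix [0.34 0.36] w -0.0003203208904541747
```

View pics/w3.png

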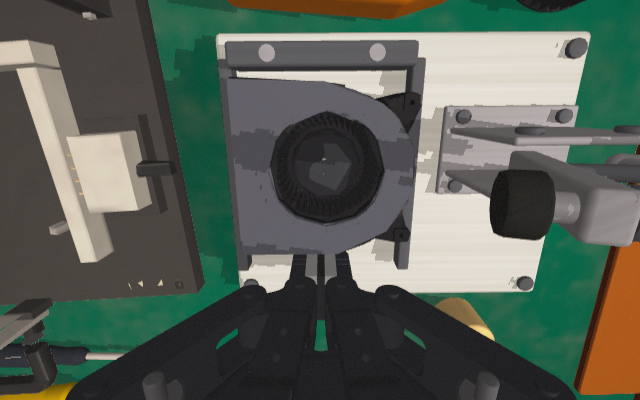

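Emit:
{"name": "send_rows", "arguments": {"series": [[[2,0.5,0,0],[2,0.5,0,0],[2,0.5,0,0],[1,0.2,0,0]]]}}

```text
clock: 5.32
tool_pos: [0.5601, 0.0211, 0.0179]
orientation: [[0.973, 0.229, 0.021], [0.229, -0.973, -0.002], [0.02, 0.007, -1.0]]
force: [-4.4, -0.2, 4.3]
width: 0.0003
```

Run:
```python
from h import *
s=status()
```

```text
t 5.33 tcp mm [560.1  21.1  17.9] fix [-41.5  27.   17.9] yaw 13.24 F [-4.41 -0.24  4.26] Ffix [-4.35  0.8 ] w 0.0003135483692105117
```

Emit:
{"name": "send_rows", "arguments": {"series": [[[1.5,0.4,0,0],[1.5,0.4,0,0],[0,0,0,0]]]}}

```text
clock: 5.7
tool_pos: [0.5599, 0.021, 0.0173]
orientation: [[0.973, 0.228, 0.015], [0.229, -0.974, -0.004], [0.014, 0.007, -1.0]]
force: [-0.8, 0.1, 0.5]
width: 0.0001
```

Run:
```python
from h import *
s=status()
shot('wrist','w4')
d=shot('side','s4')
c=d['image'][200:320,230:390]; cv2.imwrite('pics/s4c.png',cv2.resize(c,None,fx=5,fy=5,interpolation=cv2.INTER_CUBIC))
```

```text
t 5.7 tcp mm [559.9  21.   17.3] fix [-41.6  27.   17.3] yaw 13.21 F [-0.83  0.08  0.53] Ffix [-0.79  0.27] w 0.00010804254887219954
```

View pics/w4.png

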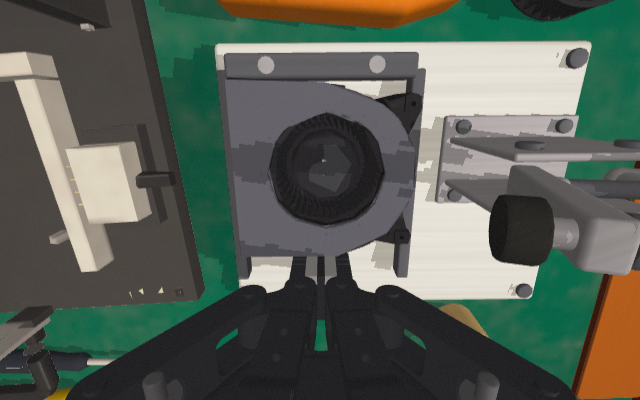

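View pics/s4c.png

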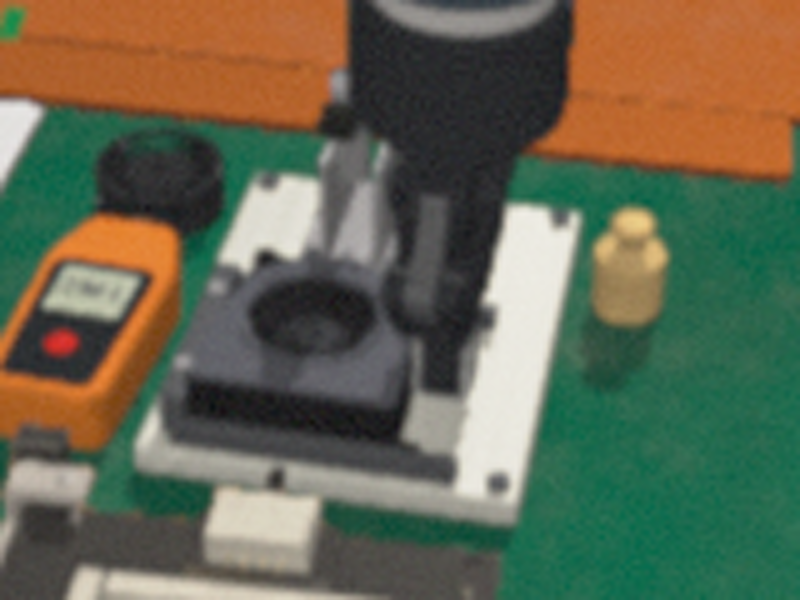

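Emit:
{"name": "send_rows", "arguments": {"series": [[[-12,-3,0,0],[-12,-3,0,0],[0,0,40,0],[0,0,50,0],[0,0,50,0],[0,0,50,0],[25,-38,10,0],[25,-38,0,0],[25,-38,0,0],[25,-38,0,0],[24,-36,0,0],[0,0,0,0]]]}}

```text
clock: 7.3
tool_pos: [0.6574, -0.1802, 0.2246]
orientation: [[0.973, 0.231, 0.026], [0.231, -0.973, -0.006], [0.024, 0.012, -1.0]]
force: [-0.1, 1.4, -0.3]
width: -0.0001
```

Run:
```python
from h import *
s=status(); print((F2W(10,-185,105)-s['tool_pos']*1000).round(1), s['orientation'].round(3)[:,2])
d=shot('top','t5'); c=d['image'][140:280,215:375]; cv2.imwrite('pics/t5c.png',cv2.resize(c,None,fx=4,fy=4,interpolation=cv2.INTER_CUBIC))
```

```text
t 7.3 tcp mm [ 657.4 -180.2  224.6] fix [   6.2 -191.4  224.6] yaw 13.37 F [-0.07  1.35 -0.3 ] Ffix [0.24 1.33] w -0.0001241943323417989
[   2.2    7.1 -119.6] [ 0.026 -0.006 -1.   ]
```

View pics/t5c.png

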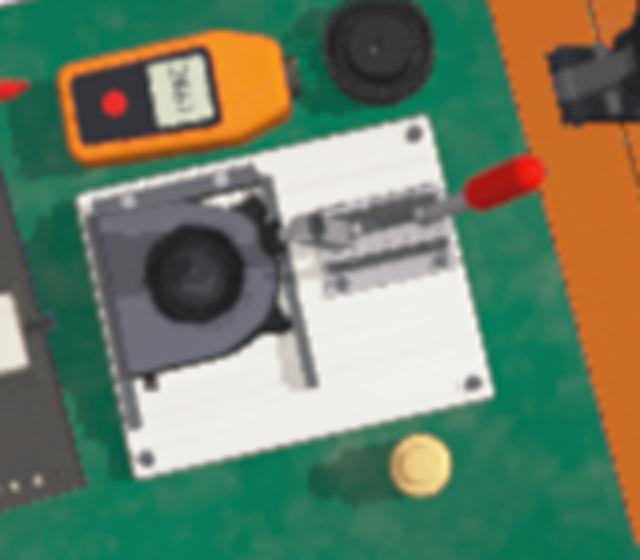

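Run:
```python
from h import *
d=load('t5')
for p,z in [((128,373),.04),((280,290),.04),((197,273),.04),((520,165),.12)]:
    print(p,W2F(world(d,215+p[0]/4-.4,140+p[1]/4-.4,z=z)).round(1))
```

```text
(128, 373) [-28.   63.9  40. ]
(280, 290) [ -6.  -13.1  40. ]
(197, 273) [10.4 23.  40. ]
(520, 165) [  13.7 -128.6  120. ]
```

Emit:
{"name": "send_rows", "arguments": {"series": [[[3,2,-40,0],[1,0,-40,0],[0,0,-40,0],[0,0,0,0],[0,0,0,0]]]}}

```text
clock: 7.98
tool_pos: [0.6598, -0.1677, 0.1051]
orientation: [[0.97, 0.24, 0.029], [0.24, -0.971, -0.001], [0.028, 0.008, -1.0]]
force: [0.6, -0.4, 0.2]
width: -0.0001
```

Run:
```python
from h import *
s=status(); shot('wrist','w6');d=shot('side','s6')
c=d['image'][130:280,230:430]; cv2.imwrite('pics/s6c.png',cv2.resize(c,None,fx=4,fy=4,interpolation=cv2.INTER_CUBIC))
```

```text
t 7.97 tcp mm [ 659.8 -167.7  105.1] fix [  11.5 -179.8  105.1] yaw 13.91 F [ 0.59 -0.38  0.17] Ffix [ 0.49 -0.51] w -6.326620954848281e-05
```

View pics/w6.png

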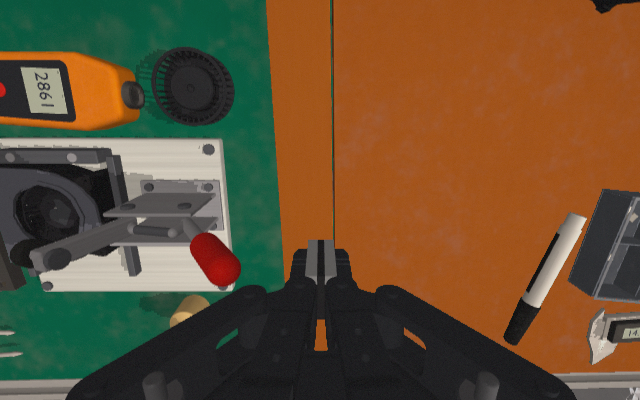

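View pics/s6c.png

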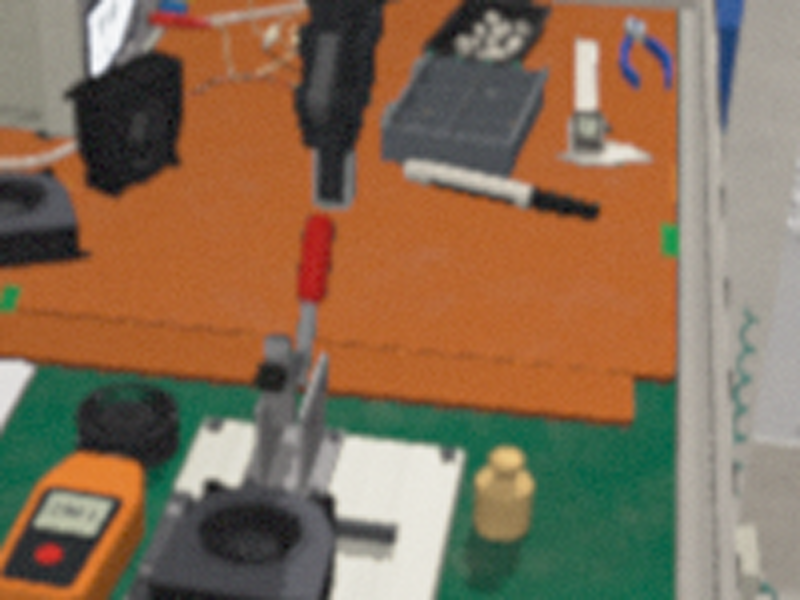

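Emit:
{"name": "send_rows", "arguments": {"series": [[[-2.5,9.7,0,0],[-2.5,9.7,0,0],[-2.3,9.7,0,0],[-2.3,9.7,0,0],[-2.3,9.7,0,0],[0,0,0,0]]]}}

```text
clock: 8.82
tool_pos: [0.6538, -0.1335, 0.1175]
orientation: [[0.972, 0.231, 0.048], [0.232, -0.972, -0.024], [0.041, 0.035, -0.999]]
force: [-0.3, 0.9, -0.8]
width: -0.0001
```

Run:
```python
from h import *
s=status(); shot('wrist','w7');d=shot('side','s7')
c=d['image'][130:280,230:430]; cv2.imwrite('pics/s7c.png',cv2.resize(c,None,fx=4,fy=4,interpolation=cv2.INTER_CUBIC))
```

```text
t 8.82 tcp mm [ 653.8 -133.5  117.5] fix [  13.7 -145.1  117.5] yaw 13.44 F [-0.26  0.91 -0.78] Ffix [-0.04  0.94] w -0.0001340653744050182
```

View pics/w7.png

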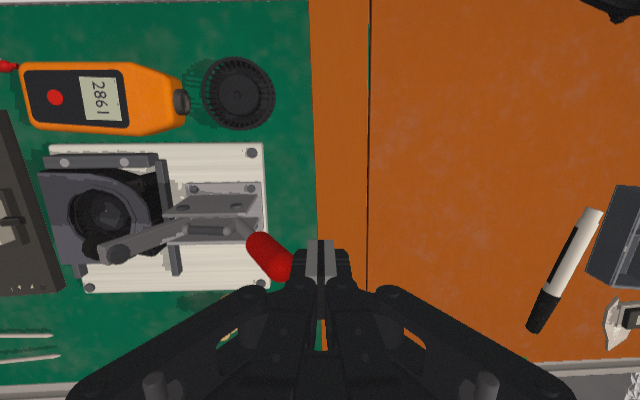

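View pics/s7c.png

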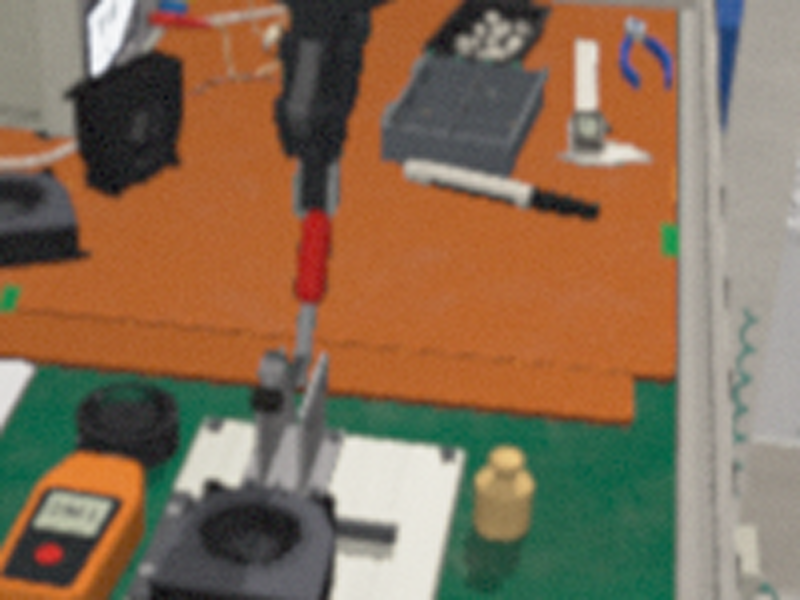

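Emit:
{"name": "send_rows", "arguments": {"series": [[[1,-20,0,0],[0,0,-12,0],[0,0,-10,0],[0,0,0,0]]]}}

```text
clock: 9.43
tool_pos: [0.6529, -0.1527, 0.0905]
orientation: [[0.972, 0.232, 0.043], [0.233, -0.972, -0.02], [0.037, 0.03, -0.999]]
force: [-0.0, -0.0, 0.6]
width: -0.0
```

Run:
```python
from h import *
s=status(); print(s['joint_positions'].round(3),s['orientation'].round(3)[:,2])
```

```text
t 9.43 tcp mm [ 652.9 -152.7   90.5] fix [   8.3 -163.6   90.5] yaw 13.51 F [-0.02 -0.01  0.56] Ffix [-0.02 -0.01] w -2.193475736645526e-06
[ 0.281  0.717 -0.184  1.608  0.191  0.788 -1.323] [ 0.043 -0.02  -0.999]
```

Emit:
{"name": "send_rows", "arguments": {"series": [[[-2,8,0,0],[-2,8,0,0],[-2,8,0,0]]]}}

```text
clock: 9.8
tool_pos: [0.6477, -0.1293, 0.092]
orientation: [[0.972, 0.232, 0.045], [0.233, -0.972, -0.024], [0.038, 0.033, -0.999]]
force: [-3.2, -9.8, 16.6]
width: 0.0
```

Emit:
{"name": "send_rows", "arguments": {"series": [[[-2,8,-1,0],[-2,8,-1,0],[-2,8,-1,0]]]}}

```text
clock: 10.18
tool_pos: [0.6451, -0.115, 0.0978]
orientation: [[0.973, 0.225, 0.055], [0.227, -0.973, -0.038], [0.045, 0.05, -0.998]]
force: [-3.0, -4.0, 9.8]
width: -0.0
```

Run:
```python
from h import *
s=status(); shot('wrist','w8');d=shot('side','s8')
c=d['image'][130:280,230:430]; cv2.imwrite('pics/s8c.png',cv2.resize(c,None,fx=4,fy=4,interpolation=cv2.INTER_CUBIC))
```

```text
t 10.18 tcp mm [ 645.1 -115.    97.8] fix [   9.5 -125.2   97.8] yaw 13.14 F [-3.01 -4.03  9.82] Ffix [-3.87 -3.22] w -9.707438715783893e-06
```

View pics/s8c.png

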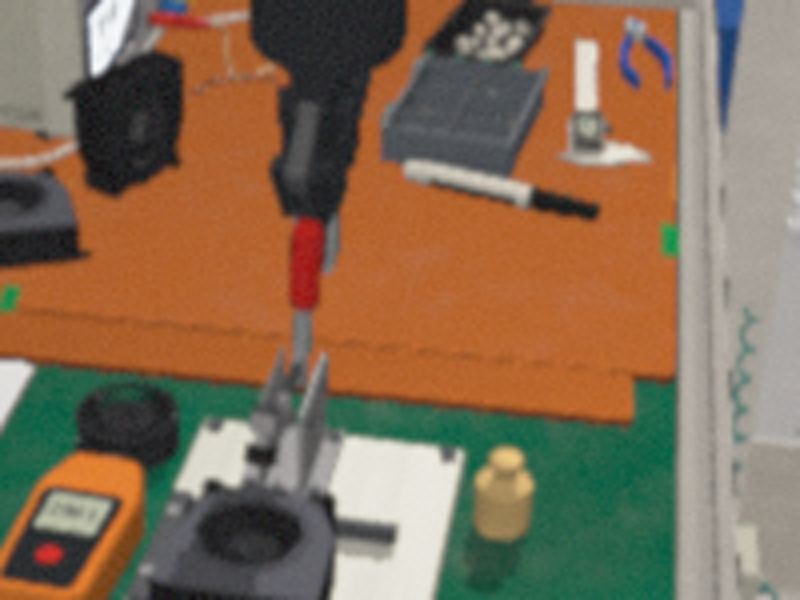

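View pics/w8.png

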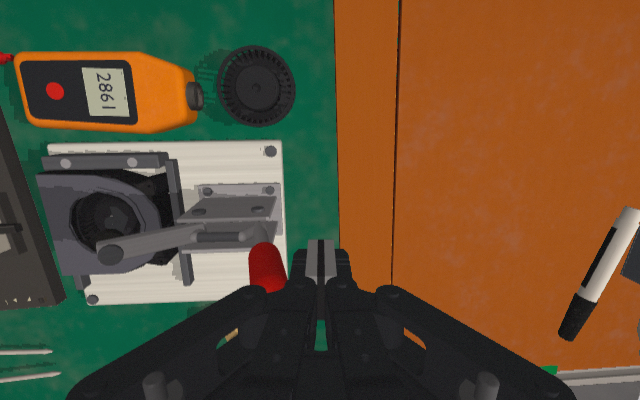

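Emit:
{"name": "send_rows", "arguments": {"series": [[[-2,8,1,0],[-2,8,1,0],[-2,8,0,0]]]}}

```text
clock: 10.65
tool_pos: [0.6392, -0.0877, 0.1015]
orientation: [[0.972, 0.227, 0.057], [0.229, -0.973, -0.038], [0.047, 0.05, -0.998]]
force: [-0.4, -0.2, -0.7]
width: 0.0
```

Run:
```python
from h import *
s=status(); shot('wrist','w9');d=shot('side','s9');print(s['orientation'].round(3)[:,2])
c=d['image'][130:280,230:430]; cv2.imwrite('pics/s9c.png',cv2.resize(c,None,fx=4,fy=4,interpolation=cv2.INTER_CUBIC))
```

```text
t 10.65 tcp mm [639.2 -87.7 101.5] fix [ 10.2 -97.2 101.5] yaw 13.26 F [-0.37 -0.22 -0.71] Ffix [-0.41 -0.13] w 2.2695602186938917e-05
[ 0.057 -0.038 -0.998]
```

View pics/s9c.png

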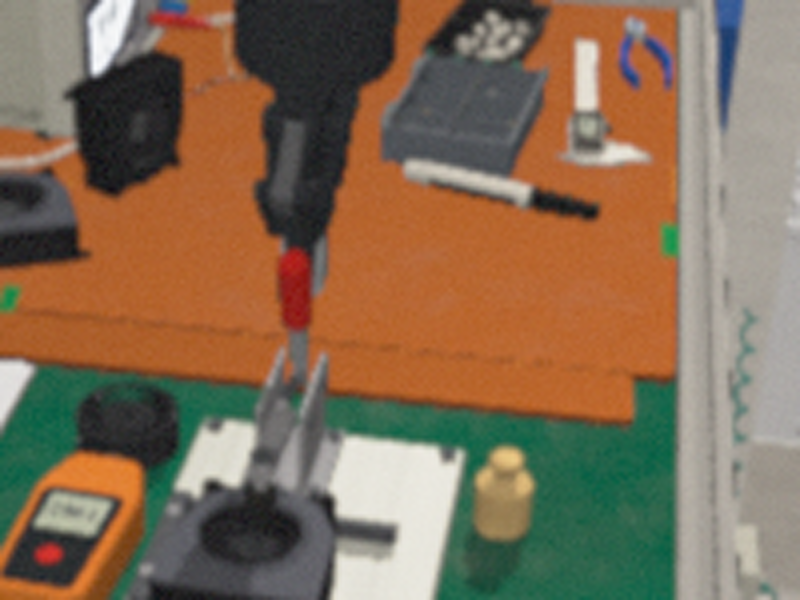

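View pics/w9.png

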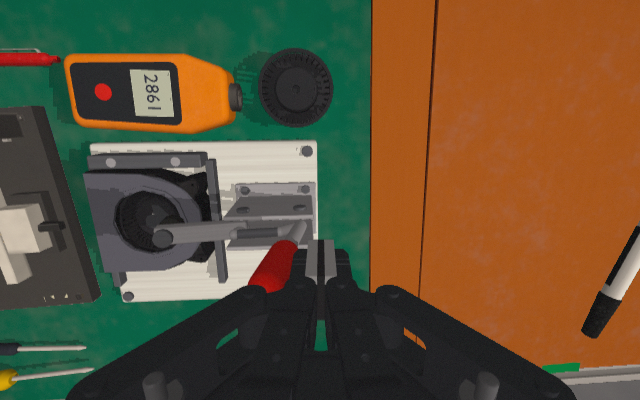

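Emit:
{"name": "send_rows", "arguments": {"series": [[[-2,8,0,0],[-2,8,0,0],[-2,8,0,0]]]}}

```text
clock: 11.12
tool_pos: [0.6325, -0.0626, 0.1007]
orientation: [[0.972, 0.227, 0.056], [0.229, -0.973, -0.038], [0.046, 0.049, -0.998]]
force: [0.2, -0.2, 0.9]
width: 0.0004
```

Run:
```python
from h import *
s=status(); print(s['orientation'].round(3)[:,2])
```

```text
t 11.12 tcp mm [632.5 -62.6 100.7] fix [  9.5 -71.2 100.7] yaw 13.26 F [ 0.18 -0.17  0.92] Ffix [ 0.14 -0.21] w 0.00038182318813349115
[ 0.056 -0.038 -0.998]
```

Run:
```python
from h import *
shot('wrist','w10');d=shot('side','s10')
c=d['image'][130:280,230:430]; cv2.imwrite('pics/s10c.png',cv2.resize(c,None,fx=4,fy=4,interpolation=cv2.INTER_CUBIC))
```

```text
(no output)
```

View pics/s10c.png

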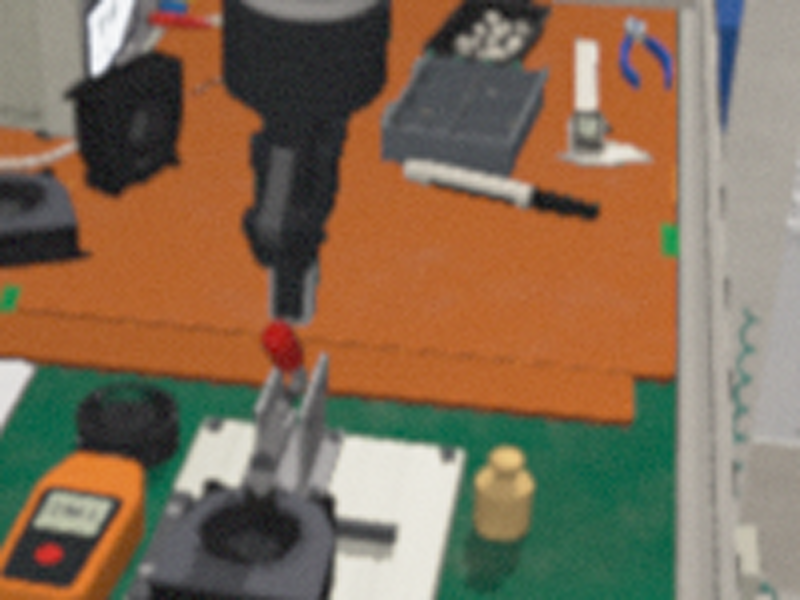

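View pics/w10.png

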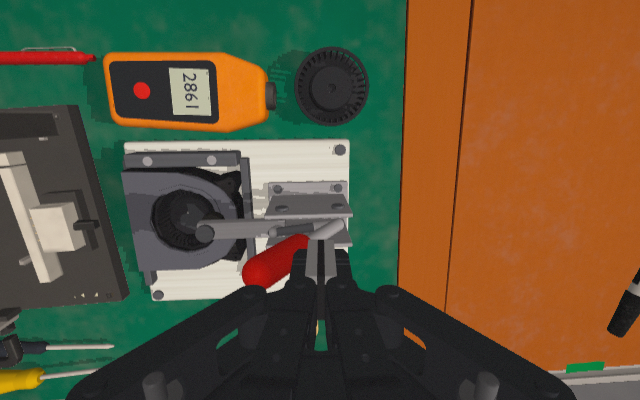

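Emit:
{"name": "send_rows", "arguments": {"series": [[[2,-10,0,0],[5,-20,5,0],[6,-25,20,0],[6,-25,40,0],[6,-25,40,0],[8,-35,10,0],[8,-35,0,0],[8,-35,0,0],[0,0,0,0]]]}}

```text
clock: 12.35
tool_pos: [0.6804, -0.2968, 0.2235]
orientation: [[0.975, 0.217, 0.058], [0.219, -0.975, -0.045], [0.047, 0.056, -0.997]]
force: [-1.6, 0.4, 0.2]
width: -0.0002
```

Run:
```python
from h import *
s=status()
d=shot('top','t11'); c=d['image'][140:280,215:375]; cv2.imwrite('pics/t11c.png',cv2.resize(c,None,fx=4,fy=4,interpolation=cv2.INTER_CUBIC))
im=d['image'].astype(int); m=((im[...,2]>120)&(im[...,1]<70)&(im[...,0]<70)); m[:165]=0;m[250:]=0;m[:,:270]=0;m[:,370:]=0
v,u=np.nonzero(m); print(len(u),u.min(),u.max(),v.min(),v.max())
uv=np.c_[u,v].astype(float)
for z in (.117,.12): 
  W=np.array([W2F(world(d,a,b,z=z)) for a,b in uv]); print(z,W[:,1].min(),W[:,1].max(),W[:,0].mean())
d=shot('side','s11'); c=d['image'][150:300,230:430]; cv2.imwrite('pics/s11c.png',cv2.resize(c,None,fx=4,fy=4,interpolation=cv2.INTER_CUBIC))
```

```text
t 12.35 tcp mm [ 680.4 -296.8  223.5] fix [   1.4 -310.2  223.5] yaw 12.68 F [-1.63  0.41  0.21] Ffix [-1.49  0.78] w -0.00021191453870854707
159 287 308 192 200
0.117 -62.38439428610775 -26.31151978003352 6.901952741077863
0.12 -62.37816160879561 -26.437100452654832 6.453577347965137
```

View pics/t11c.png

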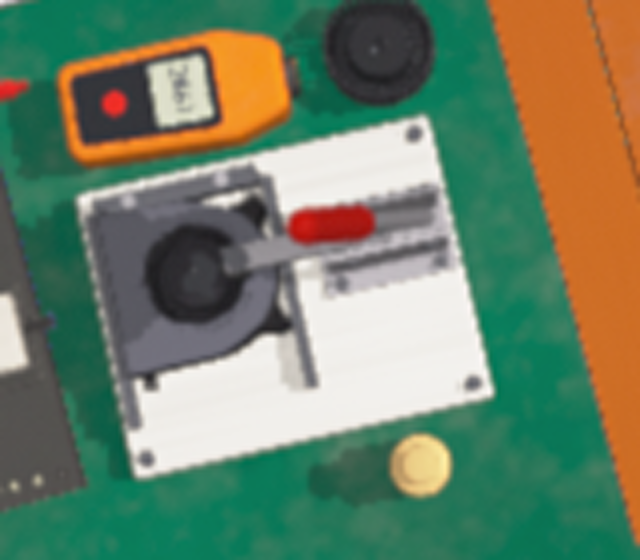

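View pics/s11c.png

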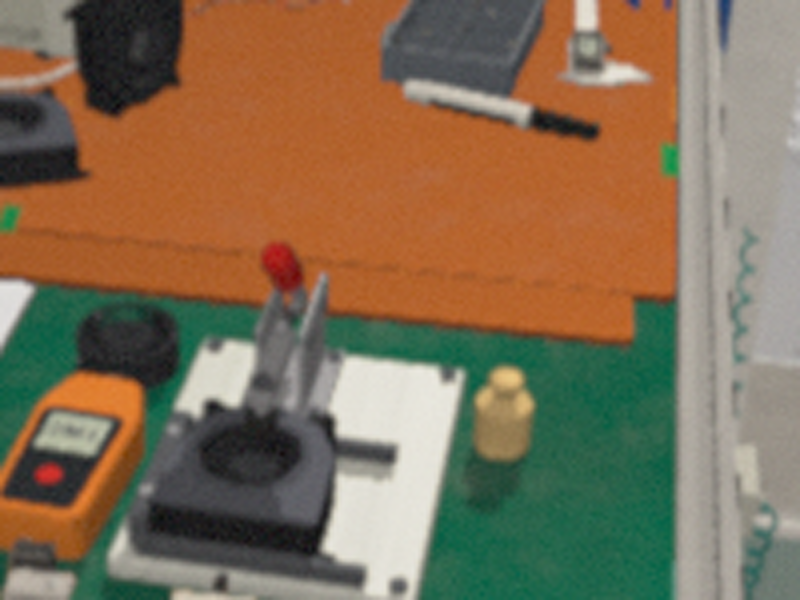

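Run:
```python
from h import *
d=load('t11'); print(W2F(world(d,215+128/4-.4,140+373/4-.4,z=.04)))
status(); print(robot.job_done())
```

```text
[-28.03736443  63.86144886  40.        ]
t 12.45 tcp mm [ 681.1 -291.8  223.5] fix [   3.3 -305.5  223.5] yaw 12.93 F [-0.45  0.61 -0.62] Ffix [-0.3  0.7] w 0.00011309295327639372
the job is handed in; nothing more can be done
None
```

I pushed the blower home with the closed fingertips, then pushed the toggle handle over until it locked. I backed away to the right and handed the job in at about 12.5 s. No verdict was reported.

**Last checks**
- **Blower:** in the top view its near wall lies at fixture x about -28 mm; fully home would be -29. The wrist view showed no visible gap to the stop, and the tool had stopped against it.
- **Handle:** seen with the arm withdrawn, the end of the red grip reaches fixture y about -26 mm. That works out to about 42 degrees beyond upright, the hard stop, where the dead point would give about -36 mm. The handle looked the same after I let go.
- **Clear of everything:** the arm stands about 0.2 m to the right of the fixture, 0.22 m up, with contact forces at noise level. The tachometer, fan wheel and brass weight look unmoved.

**What went differently**
- **Arm deviations:** the arm drifted and tilted up to about 4 degrees during some rows. The first descent stopped about 13 mm too high.
- **Handle push:** the first push rode up the handle grip, so I backed off, lowered the tool and pushed again. The highest force I read on the tool was about 20 N.
- **Not measured:** the pad's force on the blower. I take it from the locked handle and the arm lying level over the blower's right edge.

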